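# Third hand: press the stand foot against the sprung stop

## Task

Help assemble the instrument drying stand: first stand the steel post upright in the round socket of the orange foot, right down, and let go of it; then take the foot by its blue tongue and push its flat end square and centred against the aluminium plate of the grey gauge stop until the yellow pointer tip is in the green. Hold it steady in the green for three seconds and finish while still holding and pressing it there, so that a colleague can drive the set screw; never let the pointer go well into the red, and leave the other things where they are.

Things in the scene. Friction and masses are not known exactly. Their poses are not given: they have to be found in the camera images.
- post_centre (a point): Middle of the steel post, a plain loose round rod 14 mm thick, 90 mm long, 0.09 kg; point on its axis 45 mm above its lower end, z along the rod, up. It starts upright in a fixed dark wooden parking block (50 x 50 x 32 mm; hole 17 mm wide, 25 deep): 65 mm of it is free, its top 97 mm above the trolley.
- foot: Foot of the drying stand, loose, about 0.35 kg, flat on the trolley: orange block (x +5 to +65 mm, y -30 to +30, 32 high) with a blue gripping tongue (x -65 to +5 mm, y -17 to +17, 26 high). Origin on the underside on the centre line, +x from tongue to block, z up. The flat end at x = +65 mm (small brass screw hole) goes against the stop.
- socket (a point): Centre of the mouth of the round post socket in the top of the foot's orange block (foot x = +35 mm, z = 32 mm). 16 mm wide, 25 mm deep, 3 mm chamfer. With the post seated the post's centre stands 20 mm above this point and its top 65 mm above it.
- tongue (a point): Centre of the grip area of the foot's blue tongue, at half its height (foot x = -47 mm, z = 13 mm); three thin black lines mark it. Grip it from above across its 34 mm width (along the foot's y axis).
- gauge: Grey fixed gauge stop at the back, bolted down: housing 45 x 90 mm, 40 mm high. Origin on the underside, at the middle of its front face; +x points into the housing, the direction in which to push; z up.
- stop_face (a point): Middle of the front face of the sprung aluminium stop plate (60 mm wide, from 2 to 31 mm above the trolley; a black driver hole in its middle), 16 mm above the trolley. It stands 45 mm in front of the housing when free. Axes as gauge: the plate's face looks along -x.
- stop (a joint): How far the stop plate is pushed back towards the housing, m: 0 free, end of travel 0.036. Spring of 450 N/m without preload (0.017 = 7.7 N). Green is 0.010 to 0.024 (4.5 to 10.8 N), less is white, more is red.
- pointer (a point): Yellow tip of the black pointer bar that rides with the stop plate over the top of the housing, between two strips with a white, a 14 mm green and a red zone, in that order along the push. Tip 46 mm above the trolley, 4 mm behind the housing's front edge when free; green lies 14 to 28 mm behind that edge.
- masking_tape_mid (a point): Bystander: roll of yellow masking tape, 64 mm across, 24 high; point half-way up it. Not to be disturbed.
- spray_mid (a point): Bystander: small white finger-spray bottle, 41 mm across, 170 tall; point half-way up it. Not to be disturbed.
- pot_mid (a point): Bystander: low round grey pot, 62 mm across, 29 high; point half-way up it. Not to be disturbed.
- needles_mid (a point): Bystander: small white and blue carton, 62 x 95 x 22 mm; point half-way up it. Not to be disturbed.
- dispenser_mid (a point): Bystander: small white dispenser box, 40 x 52 x 19 mm; point half-way up it. Not to be disturbed.
- bottle_1_mid (a point): Bystander: tall purple bottle, 44 x 73 x 217 mm; point half-way up it. Not to be disturbed.
- tube_1_mid (a point): Bystander: standing white tube with red cap, 33 x 51 x 167 mm; point half-way up it. Not to be disturbed.
- aerosol_1_mid (a point): Bystander: spray can with green cap, 52 mm across, 156 tall; point half-way up it. Not to be disturbed.
- post: The post itself (see post_centre); origin at the centre of its lower end, z along the rod, up.

How it is judged:
By the outcome, as a careful person would: the job done as asked, in the order asked, and still so for the second after the job is handed in, while the arm keeps its last pose, push and grip.
It also fails if it takes over 58 s, if anything falls off the work surface, if the arm or the gripper's body presses on something with over 40 N, if the wrist force passes 120 N, or if a joint passes its speed limit or range.

## Robot

A 6-joint arm with a two-finger parallel gripper is mounted at the origin on a cart in front of the work surface, level with it; the furniture and walls round the work are solid. World frame = base frame: x ahead of the robot, y to its left, z up, the work surface at z = 0. Lengths are in m, angles in degrees, forces in N, time in s.
With the tool pointing down it reaches from about 0.35 to 0.875 m from the base axis. Payload 4.2 kg.
Tool frame: the origin (TCP) lies on the centre line of the jaws, within the pads' length; the fingertips stand 25 mm ahead of it and the grasp point (between the pads) lies 6 mm ahead of it; z points along the fingers, y is the line along which they close (so a half turn about z gives the same grasp; the last joint's range is limited). The gripper opens to 87 mm and grips with 3 to 60 N. Pads are 19 mm wide; open, the fingers measure 117 mm over their backs; the gripper's body (75 mm by 190 mm) begins 51 mm behind the grasp point.
Start: joints at [86.322, 22.042, 0.453, 0, -68.411, -14.817], TCP at [0.198, 0.593, 0.248] pointing down, gripper open.
Joint ranges: [-179.83, 179.83], [-69.29, 118.12], [-61.27, 80.66], [-181.25, 117.63], [-171.15, -9.14], [-177.46, 177.46]. Speed limits (degrees/s): [159.86, 159.86, 180, 180, 180, 180].

## Interface

Orientations are given as a 3x3 rotation matrix whose columns are the frame's x, y, z axes.
In Python, from station import r gives the robot as it stands.
- The arm moves only by the tool move_arm, never from a script. Its argument "series" is a list of rows, each an object with "grip": the opening, from 0 (shut) to 1 (fully open); "xyz": the shift along the tool's x, y, z in mm, a list of three; "angular": the turn, a rotation vector about the tool's x, y, z in rad, a list of three. A call has 1 to 10 rows; each row is the pose to reach, as a shift and turn from the pose commanded when the call began, along the tool's axes at that moment; what a row does not reach only later rows make up. A row lasts 1/10 s, in which the tool goes at most 50 mm and 8.59 degrees, less where a joint would pass 70% of its speed; a pose out of reach is approached as far as the arm can. A call with a gripper value outside its range is refused whole. The fingers move at their own pace and stop on an object; the grip force is fixed at half the most. Time passes only in rows, so rows that repeat a pose let the fingers close. It gives the time, the measured TCP pose, the force, the opening and the grip force at its end, in the units of the state.
- r.sense(): the state, without advancing time (a new reading comes with each control period).
- r.capture(name): name is "scene" or "top" or "wrist"; returns a dict with "img" (480x640x3 uint8, red, green, blue), "camera_matrix" (3x3 intrinsics, pixels), "rvec" (rotation vector, rad) and "tvec" (3), from world to camera coordinates, as OpenCV has them; the wrist camera has in their place "hand_eye" (4x4, takes a point from camera to tool coordinates, whose origin is the TCP and whose axes are the flange's). Camera axes: x right, y down, z forward; pixel columns grow to the right and rows downward; lengths in m; the calibration is good to about 2 mm. A picture is of the moment at which its call begins: read the wrist's pose just before it. There is no depth.
- r.finish_job(): hands the job in; it is judged then, once.
The state is a dict: "time_s": time; "joints": joint angles; "joint_velocities": joint speeds; "effort": joint torques, N m; "tcp_pos": TCP position; "ee_rot": TCP orientation; "wrist_force": force on the tool from outside, world axes, zero at the start; "moment": the same for the moment, N m; "gripper_width": opening from 0.0 (shut) to 1.0 (fully open); "gripper_force": force on a finger pad.
Only numpy, scipy, OpenCV 4.12 (cv2) and the standard library are available. Lean on these libraries where they do the work, as an engineer would, in place of code of your own. Each camera call takes 0.05 s, during which the arm holds its last target. There are 200 camera calls.

## Working session

There is one attempt and no reset: what is moved stays moved. The work goes in short steps, Python scripts to look and compute and a tool call to move; the robot and the scene stay as the last step left them, time stands still between calls to the robot, and variables do not carry over. Pictures are saved under pics/ and viewed, at most 10 in all, crops included, and the job is handed in when it is done.

Besides the shell and the picture viewer there is one more tool, called after "Emit:" in YAML: its name, and indented under it one key for each argument. move_arm: Moves the arm, as the interface text tells. Its arguments: {"type":"object","properties":{"series":{"type":"array"}},"required":["series"]}

```bash
mkdir -p pics
cat > h.py <<'E'
import numpy as np, cv2
from station import r
def save(c,name,box=None,k=1):
    im=c['img'][:,:,::-1]
    if box: x0,y0,x1,y1=box; im=im[y0:y1,x0:x1]
    if k!=1: im=cv2.resize(im,None,fx=k,fy=k,interpolation=cv2.INTER_CUBIC)
    cv2.imwrite('pics/'+name,im)
def campose(c,s=None):
    if 'rvec' in c:
        R=cv2.Rodrigues(np.array(c['rvec'],float))[0]; t=np.array(c['tvec'],float).ravel()
        return R.T,-R.T@t
    H=np.array(c['hand_eye']); Rt=np.array(s['ee_rot']); p=np.array(s['tcp_pos'])
    return Rt@H[:3,:3], Rt@H[:3,3]+p
def pix(c,uv,z,s=None):
    R,o=campose(c,s); d=R@np.linalg.inv(np.array(c['camera_matrix']))@np.array([uv[0],uv[1],1.])
    return o+d*(z-o[2])/d[2]
def proj(c,P,s=None):
    R,o=campose(c,s); q=np.array(c['camera_matrix'])@(R.T@(np.array(P)-o)); return q[:2]/q[2]
E
python3 - <<'E'
from h import *
import pickle
s=r.sense(); print(s)
D={'s':s}
for n in ['scene','top','wrist']:
    c=r.capture(n); D[n]=c; save(c,n+'0.png')
    print(n,campose(c,s)[1].round(3))
pickle.dump(D,open('d0.pkl','wb'))
E
```

```text
{'time_s': 0.0, 'joints': array([ 8.63207652e+01,  2.20917226e+01,  3.78896701e-01, -2.90517351e-02,
       -6.84114116e+01, -1.48157734e+01]), 'joint_velocities': array([ 0.05665816,  0.02993214,  0.01456269,  0.01895157,  0.02212964,
       -0.07929448]), 'effort': array([-5.48005446e-04, -3.90668964e+01,  1.87402761e+01,  4.21992436e+00,
        1.10252472e-02, -1.90599062e-04]), 'tcp_pos': array([0.19807713, 0.59219621, 0.24644323]), 'ee_rot': array([[ 9.48291966e-01, -3.17398765e-01, -6.09648860e-04],
       [-3.17399335e-01, -9.48289571e-01, -2.13358455e-03],
       [ 9.90734467e-05,  2.21676323e-03, -9.99997538e-01]]), 'wrist_force': array([-0.08117853,  0.46902108,  0.68073369]), 'moment': array([ 0.01842772,  0.03656296, -0.01189776]), 'gripper_force': 0.0, 'gripper_width': 0.9994720908577832}
scene [0.204 0.503 0.55 ]
top [ 0.332 -0.14   1.064]
wrist [0.268 0.569 0.384]
```

View pics/top0.png

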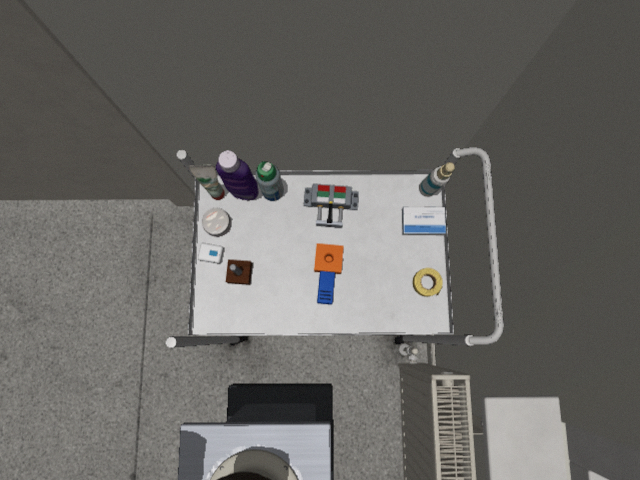

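View pics/scene0.png

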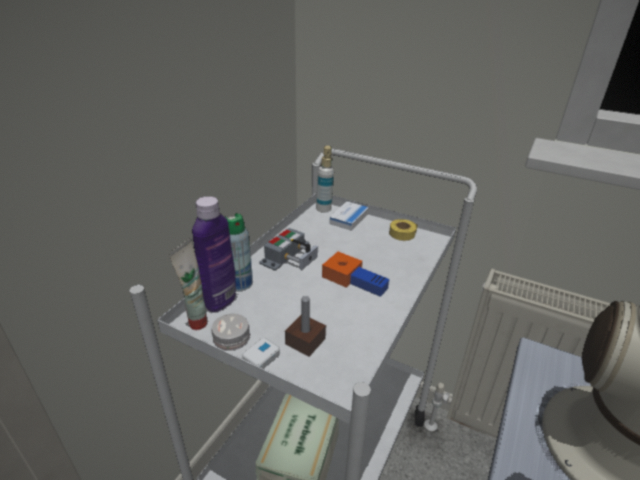

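The top view shows the post block at about (238,271), the foot at (328,270) and the gauge at (331,205). The scene view confirms the layout. I'll enlarge the top view to measure.

Run:
```python
from h import *
import pickle
D=pickle.load(open('d0.pkl','rb')); save(D['top'],'top_c.png',(215,160,375,310),5)
c=D['top']
for n,uv,z in [('block',(239,272),.032),('foottop',(328.5,257.5),.032),('tong',(326,295),.026),('gauge',(331,200),.04),('post top',(235,267),.097)]: print(n,pix(c,uv,z).round(3))
```

```text
block [0.47  0.038 0.032]
foottop [ 0.501 -0.158  0.032]
tong [ 0.419 -0.152  0.026]
gauge [ 0.63  -0.165  0.04 ]
post top [0.472 0.035 0.097]
```

View pics/top_c.png

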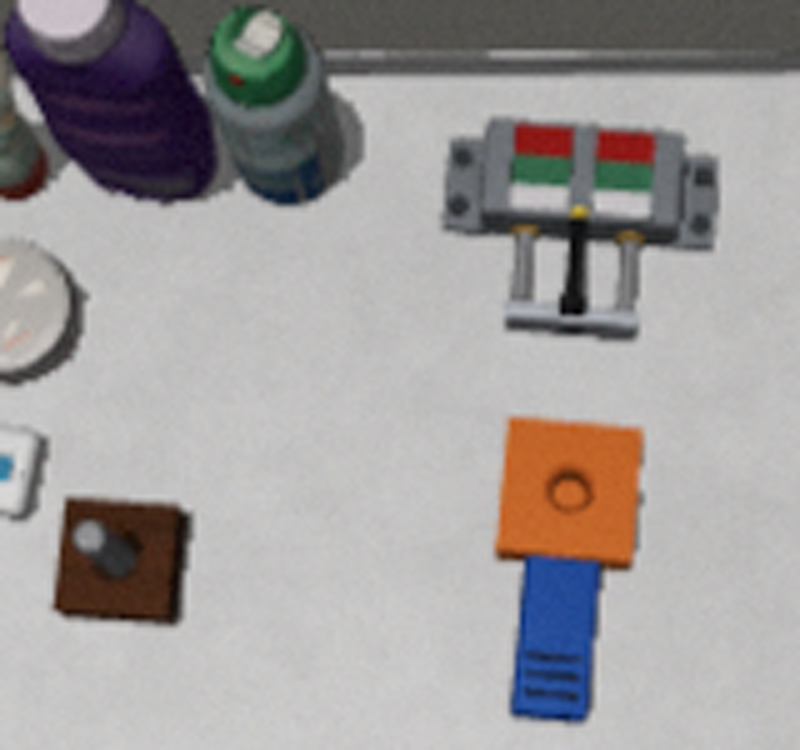

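Crop pixels: post top is at (89,536) and the socket at (569,491). The block's top corners are (510,420), (642,432), (497,555) and (632,567). The tongue end runs (512,714)–(588,720), and the plate front runs (507,318)–(637,325).

Run:
```python
from h import *
import pickle
D=pickle.load(open('d0.pkl','rb')); c=D['top']
f=lambda u,v,z:pix(c,((u+.5)/5-.5+215,(v+.5)/5-.5+160),z)
P=dict(post=(89,536,.097),postb=(122,564,.032),sock=(569,491,.032),tl=(510,420,.032),tr=(642,432,.032),bl=(497,555,.032),br=(632,567,.032),te1=(512,714,.026),te2=(588,720,.026),pl=(507,318,.031),pr=(637,325,.031),hbl=(488,118,.04),hbr=(687,132,.04),hfl=(482,228,.04),hfr=(680,243,.04))
Q={k:f(*v) for k,v in P.items()}
for k in Q: print(k,Q[k].round(4))
a=lambda p,q:np.degrees(np.arctan2((Q[q]-Q[p])[1],(Q[q]-Q[p])[0])).round(2)
print('foot yaw',a('tr','tl')-90,a('br','bl')-90,a('bl','tl'),a('br','tr'),'gauge',a('pr','pl')-90,a('hbr','hbl')-90,a('hfr','hfl')-90,a('hfl','hbl'))
s=D['s'];R=np.array(s['ee_rot']);print(np.degrees(np.arctan2(R[1,0],R[0,0])), R.T@(np.array([.472,.036,.2])-s['tcp_pos']))
print(np.array(D['wrist']['hand_eye']).round(3), D['wrist']['camera_matrix'])
```

```text
post [0.472  0.0404 0.097 ]
postb [0.469  0.0377 0.032 ]
sock [ 0.5001 -0.1581  0.032 ]
tl [ 0.5321 -0.1323  0.032 ]
tr [ 0.5263 -0.1906  0.032 ]
bl [ 0.4719 -0.1263  0.032 ]
br [ 0.4663 -0.1853  0.032 ]
te1 [ 0.4032 -0.1325  0.026 ]
te2 [ 0.4004 -0.1655  0.026 ]
pl [ 0.5787 -0.1311  0.031 ]
pr [ 0.5751 -0.1892  0.031 ]
hbl [ 0.6692 -0.123   0.04  ]
hbr [ 0.6621 -0.2126  0.04  ]
hfl [ 0.6179 -0.1202  0.04  ]
hfr [ 0.6104 -0.2085  0.04  ]
foot yaw -5.640000000000001 -5.459999999999994 -5.65 -5.05 gauge -3.519999999999996 -4.560000000000002 -4.840000000000003 -3.13
-18.5057204775851 [0.43629056 0.44038933 0.04746281]
[[ 0.    -0.964 -0.265  0.073]
 [ 1.     0.     0.     0.   ]
 [-0.    -0.265  0.964 -0.138]
 [ 0.     0.     0.     1.   ]] [[417.21540689   0.         321.1379285 ]
 [  0.         417.21540689 243.37840892]
 [  0.           0.           1.        ]]
```

Run:
```python
from h import *
import pickle
D=pickle.load(open('d0.pkl','rb')); c=D['top'];d=D['scene']
for z in (0,.1,.15,.2,.3):
  print(z,[pix(c,p,z)[:2].round(3) for p in ((172,342),(183,154),(192,335),(195,172),(235,190),(272,195))],[pix(d,p,z)[:2].round(3) for p in ((360,388),(138,291))] if z<.5 else '')
```

```text
0 [array([0.321, 0.186]), array([0.757, 0.184]), array([0.335, 0.143]), array([0.712, 0.154]), array([0.667, 0.058]), array([ 0.654, -0.029])] [array([0.35 , 0.083]), array([0.822, 0.086])]
0.1 [array([0.322, 0.155]), array([0.717, 0.154]), array([0.335, 0.116]), array([0.676, 0.126]), array([0.635, 0.039]), array([ 0.624, -0.039])] [array([0.324, 0.159]), array([0.71 , 0.162])]
0.15 [array([0.322, 0.14 ]), array([0.697, 0.138]), array([0.335, 0.103]), array([0.658, 0.112]), array([0.62, 0.03]), array([ 0.609, -0.044])] [array([0.31 , 0.197]), array([0.653, 0.2  ])]
0.2 [array([0.323, 0.124]), array([0.677, 0.123]), array([0.335, 0.089]), array([0.64 , 0.098]), array([0.604, 0.021]), array([ 0.594, -0.05 ])] [array([0.297, 0.236]), array([0.597, 0.238])]
0.3 [array([0.324, 0.094]), array([0.637, 0.093]), array([0.335, 0.063]), array([0.605, 0.071]), array([0.573, 0.002]), array([ 0.564, -0.06 ])] [array([0.27 , 0.312]), array([0.485, 0.314])]
```

Emit:
move_arm:
  series:
    - {"grip":1,"xyz":[40,40,0],"angular":[0,0,-0.02]}
    - {"grip":1,"xyz":[75,75,0],"angular":[0,0,-0.05]}
    - {"grip":1,"xyz":[110,110,0],"angular":[0,0,-0.08]}
    - {"grip":1,"xyz":[145,145,0],"angular":[0,0,-0.11]}
    - {"grip":1,"xyz":[180,180,0],"angular":[0,0,-0.14]}
    - {"grip":1,"xyz":[215,215,0],"angular":[0,0,-0.17]}
    - {"grip":1,"xyz":[250,250,0],"angular":[0,0,-0.2]}
    - {"grip":1,"xyz":[285,285,0],"angular":[0,0,-0.236]}
    - {"grip":1,"xyz":[320,320,0],"angular":[0,0,-0.236]}
    - {"grip":1,"xyz":[355,355,0],"angular":[0,0,-0.236]}

```text
time_s: 1.15
tcp_pos: [0.4217, 0.1433, 0.2477]
ee_rot: [[0.996, -0.086, 0.0], [-0.086, -0.996, 0.0], [0.0, -0.0, -1.0]]
wrist_force: [0.4, -0.0, -1.0]
gripper_width: 0.997
gripper_force: 0.0
```

Emit:
move_arm:
  series:
    - {"grip":1,"xyz":[20,35,8],"angular":[0,0,0]}
    - {"grip":1,"xyz":[40,70,16],"angular":[0,0,0]}
    - {"grip":1,"xyz":[58,100,28],"angular":[0,0,0]}
    - {"grip":1,"xyz":[58,100,28],"angular":[0,0,0]}
    - {"grip":1,"xyz":[58,100,28],"angular":[0,0,0]}

```text
time_s: 1.65
tcp_pos: [0.4704, 0.0398, 0.219]
ee_rot: [[0.996, -0.089, -0.001], [-0.089, -0.996, -0.0], [-0.001, 0.001, -1.0]]
wrist_force: [0.3, 0.1, -0.1]
gripper_width: 1.004
gripper_force: 0.0
```

Run:
```python
from h import *
import pickle
s=r.sense(); c=r.capture('wrist'); pickle.dump((s,c),open('d1.pkl','wb')); save(c,'w1.png')
print(s['tcp_pos'],proj(c,(.472,.040,.097),s),proj(c,(.47,.038,.032),s))
```

```text
[0.47037295 0.03980239 0.21903029] [319.44946733 243.21246301] [322.4185902  223.72167544]
```

View pics/w1.png

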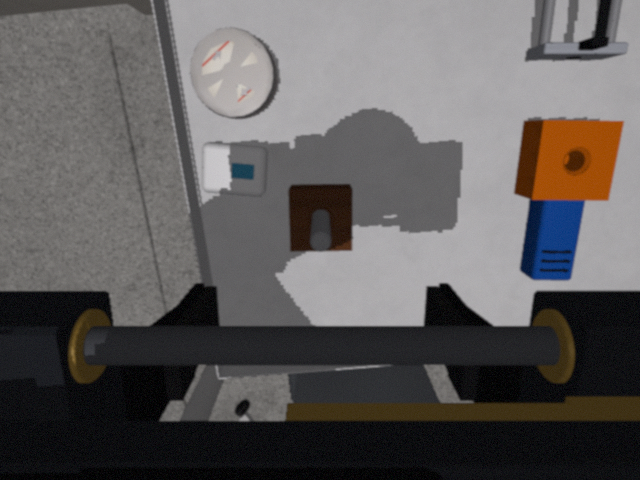

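The wrist view shows the post top at (320,242), as predicted, so the TCP is directly above it. The socket is at (575,160). Next I descend and grip.

Emit:
move_arm:
  series:
    - {"grip":1,"xyz":[0,0,40],"angular":[0,0,0]}
    - {"grip":1,"xyz":[0,0,80],"angular":[0,0,0]}
    - {"grip":1,"xyz":[0,0,115],"angular":[0,0,0]}
    - {"grip":1,"xyz":[0,0,143],"angular":[0,0,0]}
    - {"grip":1,"xyz":[0,0,143],"angular":[0,0,0]}
    - {"grip":0.1,"xyz":[0,0,143],"angular":[0,0,0]}
    - {"grip":0.1,"xyz":[0,0,143],"angular":[0,0,0]}
    - {"grip":0.1,"xyz":[0,0,143],"angular":[0,0,0]}
    - {"grip":0.1,"xyz":[0,0,143],"angular":[0,0,0]}
    - {"grip":0.1,"xyz":[0,0,143],"angular":[0,0,0]}

```text
time_s: 2.7
tcp_pos: [0.4708, 0.0407, 0.0774]
ee_rot: [[0.996, -0.087, 0.002], [-0.087, -0.996, 0.001], [0.002, -0.001, -1.0]]
wrist_force: [0.9, 0.6, -0.6]
gripper_width: 0.635
gripper_force: 0.0
```

Run:
```python
from h import *
import pickle
s,c=pickle.load(open('d1.pkl','rb'))
print('post',pix(c,(320,242),.097,s),'sock',pix(c,(575,160),.032,s))
for uv in ((537,121),(622,121),(609,199),(528,199)): print(pix(c,uv,.032,s).round(4))
for uv in ((541,278),(571,278)): print(pix(c,uv,.026,s).round(4))
```

```text
post [0.47277769 0.03957312 0.097     ] sock [ 0.50267316 -0.15915389  0.032     ]
[ 0.5342 -0.1287  0.032 ]
[ 0.5285 -0.1921  0.032 ]
[ 0.4699 -0.188   0.032 ]
[ 0.4755 -0.1246  0.032 ]
[ 0.4057 -0.1413  0.026 ]
[ 0.4034 -0.1665  0.026 ]
```

Emit:
move_arm:
  series:
    - {"grip":0,"xyz":[0,0,0],"angular":[0,0,0]}
    - {"grip":0,"xyz":[0,0,0],"angular":[0,0,0]}
    - {"grip":0,"xyz":[0,0,0],"angular":[0,0,0]}
    - {"grip":0,"xyz":[0,0,0],"angular":[0,0,0]}
    - {"grip":0,"xyz":[0,0,0],"angular":[0,0,0]}
    - {"grip":0,"xyz":[0,0,0],"angular":[0,0,0]}
    - {"grip":0,"xyz":[0,0,0],"angular":[0,0,0]}
    - {"grip":0,"xyz":[0,0,0],"angular":[0,0,0]}
    - {"grip":0,"xyz":[0,0,0],"angular":[0,0,0]}

```text
time_s: 3.6
tcp_pos: [0.4705, 0.0406, 0.0765]
ee_rot: [[0.996, -0.087, -0.0], [-0.087, -0.996, -0.0], [-0.0, 0.0, -1.0]]
wrist_force: [-0.5, -0.3, -0.6]
gripper_width: 0.152
gripper_force: 30.0
```

Emit:
move_arm:
  series:
    - {"grip":0,"xyz":[0,0,-15],"angular":[0,0,0]}
    - {"grip":0,"xyz":[0,0,-40],"angular":[0,0,0]}
    - {"grip":0,"xyz":[0,0,-58],"angular":[0,0,0]}
    - {"grip":0,"xyz":[8,30,-60],"angular":[0,0,0]}
    - {"grip":0,"xyz":[16,65,-60],"angular":[0,0,0]}
    - {"grip":0,"xyz":[25,100,-60],"angular":[0,0,0]}
    - {"grip":0,"xyz":[34,140,-60],"angular":[0,0,0]}
    - {"grip":0,"xyz":[42,175,-60],"angular":[0,0,0]}
    - {"grip":0,"xyz":[48,195,-56],"angular":[0,0,0]}
    - {"grip":0,"xyz":[48,195,-50],"angular":[0,0,0]}

```text
time_s: 4.6
tcp_pos: [0.5018, -0.1599, 0.1263]
ee_rot: [[0.996, -0.09, 0.001], [-0.09, -0.996, -0.0], [0.001, 0.0, -1.0]]
wrist_force: [-0.1, 0.4, -1.3]
gripper_width: 0.154
gripper_force: 30.0
```

Emit:
move_arm:
  series:
    - {"grip":0,"xyz":[0,0,0],"angular":[0,0,0]}
    - {"grip":0,"xyz":[0,0,0],"angular":[0,0,0]}

```text
time_s: 4.8
tcp_pos: [0.501, -0.1571, 0.1262]
ee_rot: [[0.996, -0.086, -0.001], [-0.086, -0.996, 0.0], [-0.001, -0.0, -1.0]]
wrist_force: [-0.4, -0.1, -0.9]
gripper_width: 0.153
gripper_force: 30.0
```

Run:
```python
from h import *
import pickle
s=r.sense(); c=r.capture('wrist'); t=r.capture('top');sc=r.capture('scene'); pickle.dump((s,c,t,sc),open('d2.pkl','wb'))
a=cv2.resize(c['img'][100:360,190:450,::-1],(400,400),interpolation=2)
b=cv2.resize(sc['img'][190:310,280:400,::-1],(400,400),interpolation=2)
cv2.imwrite('pics/w2.png',np.hstack([a,b]))
print(s['tcp_pos'],proj(c,(.502,-.1587,.032),s),proj(c,s['tcp_pos']+np.array([0,0,.021]),s))
```

```text
[ 0.50098237 -0.15708131  0.1262189 ] [322.60970988 256.67759898] [319.11072398 368.13654539]
```

View pics/w2.png

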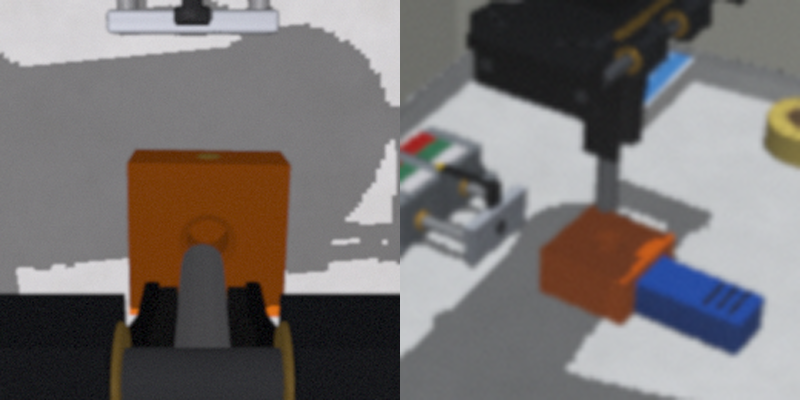

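The socket mouth's centre is at crop (207,235), i.e. image (324.6,252.8). The far rim of the post's lower end is at crop (204,245), i.e. image (322.5,259.3).

Run:
```python
from h import *
import pickle
s,c,t,sc=pickle.load(open('d2.pkl','rb'))
R=np.array(s['ee_rot'])
so=pix(c,(324.6,252.8),.032,s); po=pix(c,(322.5,259.3),.057,s)-.007*R[:,0]
print(so,po,R.T@(so-po))
# foot far top edge, plate bottom/top edges
f=lambda u,v,z:pix(c,((u+.5)/1.538-.5+190,(v+.5)/1.538-.5+100),z,s)
e=[f(128,161,.032),f(290,164,.032),f(107,12,.031),f(279,12,.031),f(107,32,.031)]
print(np.round(e,4))
```

```text
[ 0.50425075 -0.16005139  0.032     ] [ 0.50136219 -0.15848813  0.05700766] [0.00303949 0.00131099 0.02500427]
[[ 0.535  -0.1335  0.032 ]
 [ 0.5288 -0.1925  0.032 ]
 [ 0.5873 -0.1322  0.031 ]
 [ 0.5822 -0.1915  0.031 ]
 [ 0.5807 -0.1314  0.031 ]]
```

Emit:
move_arm:
  series:
    - {"grip":0,"xyz":[1.5,1,10],"angular":[0,0,0]}
    - {"grip":0,"xyz":[1.5,1,20],"angular":[0,0,0]}
    - {"grip":0,"xyz":[1.5,1,25],"angular":[0,0,0]}
    - {"grip":0,"xyz":[1.5,1,29],"angular":[0,0,0]}
    - {"grip":0,"xyz":[1.5,1,32],"angular":[0,0,0]}
    - {"grip":0,"xyz":[1.5,1,32],"angular":[0,0,0]}

```text
time_s: 5.55
tcp_pos: [0.5015, -0.1589, 0.0935]
ee_rot: [[0.996, -0.087, -0.003], [-0.087, -0.996, 0.0], [-0.003, -0.0, -1.0]]
wrist_force: [-2.3, 0.5, -2.1]
gripper_width: 0.155
gripper_force: 30.0
```

Emit:
move_arm:
  series:
    - {"grip":0,"xyz":[-0.7,0,5],"angular":[0,0,0]}
    - {"grip":0,"xyz":[-0.7,0,9],"angular":[0,0,0]}
    - {"grip":0,"xyz":[-0.7,0,13],"angular":[0,0,0]}
    - {"grip":0,"xyz":[-0.7,0,16],"angular":[0,0,0]}
    - {"grip":0,"xyz":[-0.7,0,16],"angular":[0,0,0]}

```text
time_s: 6.05
tcp_pos: [0.5019, -0.1588, 0.0779]
ee_rot: [[0.996, -0.087, -0.001], [-0.087, -0.996, 0.0], [-0.001, -0.0, -1.0]]
wrist_force: [-2.0, 0.1, -1.5]
gripper_width: 0.155
gripper_force: 30.0
```

Emit:
move_arm:
  series:
    - {"grip":0,"xyz":[0,0,1.5],"angular":[0,0,0]}
    - {"grip":0,"xyz":[0,0,2],"angular":[0,0,0]}
    - {"grip":0,"xyz":[0,0,2],"angular":[0,0,0]}

```text
time_s: 6.35
tcp_pos: [0.5021, -0.1589, 0.0766]
ee_rot: [[0.996, -0.087, -0.0], [-0.087, -0.996, 0.0], [-0.0, -0.0, -1.0]]
wrist_force: [-2.0, 0.4, -0.9]
gripper_width: 0.154
gripper_force: 30.0
```

Emit:
move_arm:
  series:
    - {"grip":0.9,"xyz":[0,0,0],"angular":[0,0,0]}
    - {"grip":0.9,"xyz":[0,0,0],"angular":[0,0,0]}
    - {"grip":0.9,"xyz":[0,0,0],"angular":[0,0,0]}
    - {"grip":0.9,"xyz":[0,0,0],"angular":[0,0,0]}
    - {"grip":0.9,"xyz":[0,0,0],"angular":[0,0,0]}
    - {"grip":0.9,"xyz":[0,0,-10],"angular":[0,0,0]}
    - {"grip":0.9,"xyz":[0,0,-30],"angular":[0,0,0]}
    - {"grip":0.9,"xyz":[0,0,-60],"angular":[0,0,0]}
    - {"grip":0.9,"xyz":[-15,0,-90],"angular":[0,0,0]}
    - {"grip":0.9,"xyz":[-30,0,-100],"angular":[0,0,0]}

```text
time_s: 7.35
tcp_pos: [0.474, -0.1565, 0.1804]
ee_rot: [[0.996, -0.086, 0.007], [-0.086, -0.996, -0.001], [0.007, 0.0, -1.0]]
wrist_force: [0.2, -0.6, -0.3]
gripper_width: 0.89
gripper_force: 0.0
```

Run:
```python
from h import *
import pickle
s=r.sense(); c=r.capture('wrist'); sc=r.capture('scene'); pickle.dump((s,c,sc),open('d3.pkl','wb'))
a=cv2.resize(c['img'][0:330,170:500,::-1],(560,560),interpolation=2)
b=cv2.resize(sc['img'][190:310,300:400,::-1],(240,288),interpolation=2)
cv2.imwrite('pics/w3.png',np.hstack([a,np.vstack([b,np.zeros((272,240,3),np.uint8)])]))
print(s['tcp_pos'],s['wrist_force'],s['gripper_width'])
```

```text
[ 0.47397253 -0.15652717  0.18044849] [ 0.1558011  -0.64288297 -0.25778467] 0.88951512446915
```

View pics/w3.png

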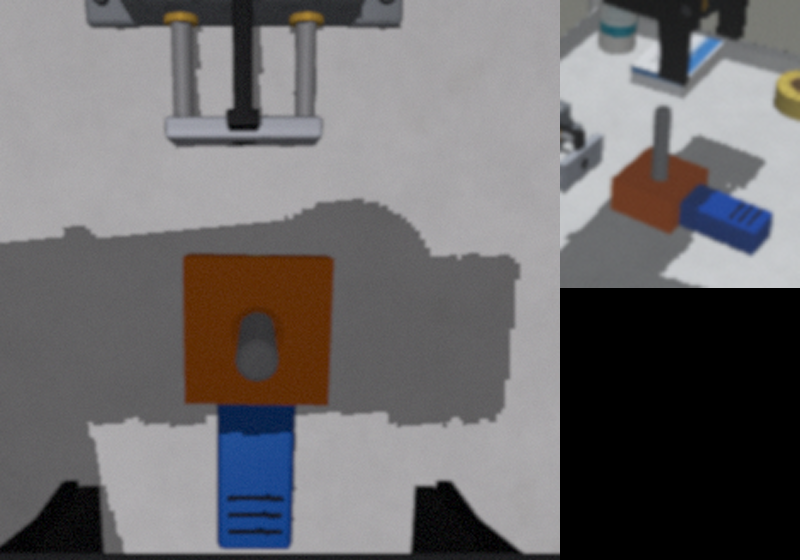

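The post stands upright in the socket. Crop pixels: block top corners (184,255), (333,258), (328,405) and (186,403); tongue end (218,547)–(291,547). The plate's top front edge runs (165,137)–(322,138) and the housing base edge (87,25)–(400,27).

Run:
```python
from h import *
import pickle
s,c,sc=pickle.load(open('d3.pkl','rb'))
k=560/330
f=lambda u,v,z:pix(c,((u+.5)/k-.5+170,(v+.5)/k-.5),z,s)
P=dict(tl=(184,255,.032),tr=(333,258,.032),br=(328,405,.032),bl=(186,403,.032),t1=(218,547,.026),t2=(291,547,.026),t3=(218,432,.026),t4=(294,432,.026),pl=(165,137,.031),pr=(322,138,.031),pbl=(165,117,.031),pbr=(322,119,.031),hl=(87,25,0),hr=(400,27,0),post=(257,361,.097),pf1=(171,143,.002),pf2=(315,145,.002))
Q={k:f(*v) for k,v in P.items()}
for k in Q: print(k,Q[k].round(4))
a=lambda p,q:np.degrees(np.arctan2((Q[q]-Q[p])[1],(Q[q]-Q[p])[0])).round(2)
print('foot yaw',a('tr','tl')-90,a('br','bl')-90,a('bl','tl'),a('br','tr'),a('t1','t3'),a('t2','t4'),a('t2','t1')-90,'gauge',a('pr','pl')-90,a('pbr','pbl')-90,a('hr','hl')-90,a('pf2','pf1')-90)
```

```text
tl [ 0.5365 -0.1337  0.032 ]
tr [ 0.5303 -0.1924  0.032 ]
br [ 0.4704 -0.1869  0.032 ]
bl [ 0.4764 -0.1278  0.032 ]
t1 [ 0.4071 -0.1339  0.026 ]
t2 [ 0.4042 -0.1668  0.026 ]
t3 [ 0.4609 -0.1393  0.026 ]
t4 [ 0.4581 -0.172   0.026 ]
pl [ 0.5808 -0.1313  0.031 ]
pr [ 0.5753 -0.1909  0.031 ]
pbl [ 0.5878 -0.1322  0.031 ]
pbr [ 0.582  -0.1913  0.031 ]
hl [ 0.6296 -0.1014  0.    ]
hr [ 0.618  -0.2282  0.    ]
post [ 0.5039 -0.1599  0.097 ]
pf1 [ 0.5817 -0.1303  0.002 ]
pf2 [ 0.5757 -0.1906  0.002 ]
foot yaw -6.040000000000006 -5.75 -5.64 -5.31 -5.72 -5.57 -4.930000000000007 gauge -5.25 -5.579999999999998 -5.230000000000004 -5.650000000000006
```

Emit:
move_arm:
  series:
    - {"grip":0.9,"xyz":[-30,0,0],"angular":[0,0,0.01]}
    - {"grip":0.9,"xyz":[-51,0,10],"angular":[0,0,0.01]}
    - {"grip":0.75,"xyz":[-51,0,45],"angular":[0,0,0.01]}
    - {"grip":0.75,"xyz":[-51,0,80],"angular":[0,0,0.01]}
    - {"grip":0.75,"xyz":[-51,0,110],"angular":[0,0,0.01]}
    - {"grip":0.75,"xyz":[-51,0,130],"angular":[0,0,0.01]}
    - {"grip":0.75,"xyz":[-51,0,145],"angular":[0,0,0.01]}
    - {"grip":0.75,"xyz":[-51,0,149],"angular":[0,0,0.01]}
    - {"grip":0.75,"xyz":[-51,0,149],"angular":[0,0,0.01]}

```text
time_s: 8.35
tcp_pos: [0.4214, -0.1519, 0.0269]
ee_rot: [[0.995, -0.096, -0.002], [-0.096, -0.995, -0.0], [-0.002, 0.0, -1.0]]
wrist_force: [-0.3, 0.1, 0.1]
gripper_width: 0.753
gripper_force: 0.0
```

Emit:
move_arm:
  series:
    - {"grip":0.75,"xyz":[0,0,-2],"angular":[0,0,0]}
    - {"grip":0,"xyz":[0,0,-2],"angular":[0,0,0]}
    - {"grip":0,"xyz":[0,0,-2],"angular":[0,0,0]}
    - {"grip":0,"xyz":[0,0,-2],"angular":[0,0,0]}
    - {"grip":0,"xyz":[0,0,-2],"angular":[0,0,0]}
    - {"grip":0,"xyz":[0,0,-2],"angular":[0,0,0]}
    - {"grip":0,"xyz":[0,0,-2],"angular":[0,0,0]}
    - {"grip":0,"xyz":[0,0,-2],"angular":[0,0,0]}

```text
time_s: 9.15
tcp_pos: [0.4215, -0.1518, 0.0297]
ee_rot: [[0.995, -0.096, 0.0], [-0.096, -0.995, -0.0], [0.0, 0.0, -1.0]]
wrist_force: [-0.6, 1.9, 2.8]
gripper_width: 0.389
gripper_force: 30.0
```

Emit:
move_arm:
  series:
    - {"grip":0,"xyz":[5,-1,0],"angular":[0,0,0]}
    - {"grip":0,"xyz":[10,-2,0],"angular":[0,0,0]}
    - {"grip":0,"xyz":[15,-3,0],"angular":[0,0,0]}
    - {"grip":0,"xyz":[20,-4,0],"angular":[0,0,0]}
    - {"grip":0,"xyz":[25,-5,0],"angular":[0,0,0]}
    - {"grip":0,"xyz":[29,-6,0],"angular":[0,0,0]}
    - {"grip":0,"xyz":[32,-6,0],"angular":[0,0,0]}
    - {"grip":0,"xyz":[34,-6,0],"angular":[0,0,0]}
    - {"grip":0,"xyz":[34,-6,0],"angular":[0,0,0]}

```text
time_s: 10.05
tcp_pos: [0.4482, -0.1497, 0.0294]
ee_rot: [[0.995, -0.099, -0.017], [-0.099, -0.995, 0.0], [-0.017, 0.001, -1.0]]
wrist_force: [-13.0, 0.5, 18.3]
gripper_width: 0.391
gripper_force: 30.0
```

Run:
```python
from h import *
import pickle
s=r.sense(); c=r.capture('wrist'); t=r.capture('top');sc=r.capture('scene'); pickle.dump((s,c,t,sc),open('d4.pkl','wb'))
a=cv2.resize(c['img'][0:330,170:500,::-1],(500,500),interpolation=2)
b=cv2.resize(t['img'][180:280,300:360,::-1],(300,500),interpolation=2)
cv2.imwrite('pics/w4.png',np.hstack([a,b]))
print(s['tcp_pos'],s['wrist_force'],s['gripper_width'])
```

```text
[ 0.44815171 -0.14965725  0.02936675] [-13.02366027   0.48627629  18.30336525] 0.39098567800109
```

View pics/w4.png

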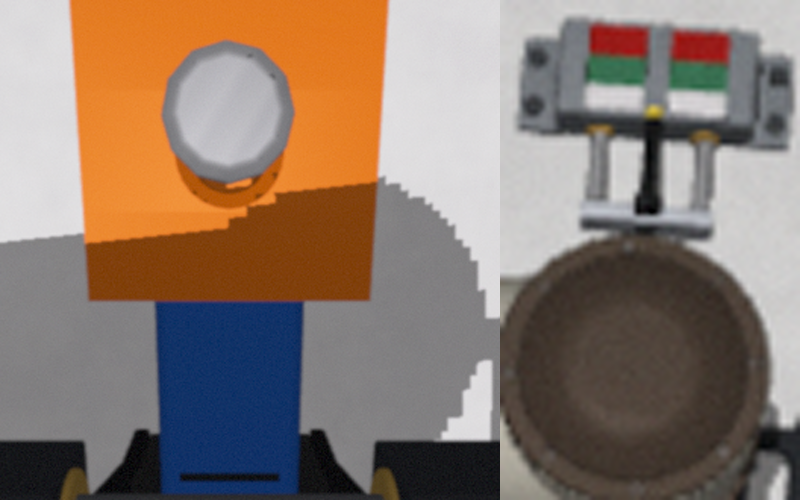

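Something presses: −13 N in x and +18 N in z with a 7 mm lag. The foot is being pushed down and dragged. I'll relieve z and the pitch.

Emit:
move_arm:
  series:
    - {"grip":0,"xyz":[0,0,-1],"angular":[0,0,0]}
    - {"grip":0,"xyz":[0,0,-2],"angular":[0,0,0]}
    - {"grip":0,"xyz":[0,0,-2],"angular":[0,0,0]}
    - {"grip":0,"xyz":[0,0,-2],"angular":[0,0,0]}

```text
time_s: 10.6
tcp_pos: [0.4558, -0.1491, 0.0311]
ee_rot: [[0.995, -0.097, -0.001], [-0.097, -0.995, 0.0], [-0.001, -0.0, -1.0]]
wrist_force: [-0.8, 1.1, -4.7]
gripper_width: 0.39
gripper_force: 30.0
```

Emit:
move_arm:
  series:
    - {"grip":0,"xyz":[2,0,0.5],"angular":[0,0,0]}
    - {"grip":0,"xyz":[4,0,0.5],"angular":[0,0,0]}
    - {"grip":0,"xyz":[6,0,0.5],"angular":[0,0,0]}
    - {"grip":0,"xyz":[8,0,0.5],"angular":[0,0,0]}
    - {"grip":0,"xyz":[10,0,0.5],"angular":[0,0,0]}
    - {"grip":0,"xyz":[12,0,0.5],"angular":[0,0,0]}
    - {"grip":0,"xyz":[14,0,0.5],"angular":[0,0,0]}
    - {"grip":0,"xyz":[16,0,0.5],"angular":[0,0,0]}
    - {"grip":0,"xyz":[18,0,0.5],"angular":[0,0,0]}
    - {"grip":0,"xyz":[18,0,0.5],"angular":[0,0,0]}

```text
time_s: 11.6
tcp_pos: [0.4731, -0.1509, 0.0309]
ee_rot: [[0.995, -0.097, -0.002], [-0.097, -0.995, 0.0], [-0.002, 0.0, -1.0]]
wrist_force: [-2.9, 0.3, -2.6]
gripper_width: 0.388
gripper_force: 30.0
```

Run:
```python
from h import *
import pickle
s=r.sense(); c=r.capture('wrist'); t=r.capture('top');sc=r.capture('scene'); pickle.dump((s,c,t,sc),open('d5.pkl','wb'))
a=cv2.resize(sc['img'][210:300,250:400,::-1],(500,300),interpolation=2)
b=cv2.resize(t['img'][180:280,300:360,::-1],(300,500),interpolation=2)
cv2.imwrite('pics/w5.png',np.hstack([np.vstack([a,np.zeros((200,500,3),np.uint8)]),b]))
print(s['tcp_pos'],s['wrist_force'],s['gripper_width'])
```

```text
[ 0.4731125  -0.15091645  0.0308514 ] [-2.85661306  0.26518188 -2.61211832] 0.3881631315269187
```

View pics/w5.png

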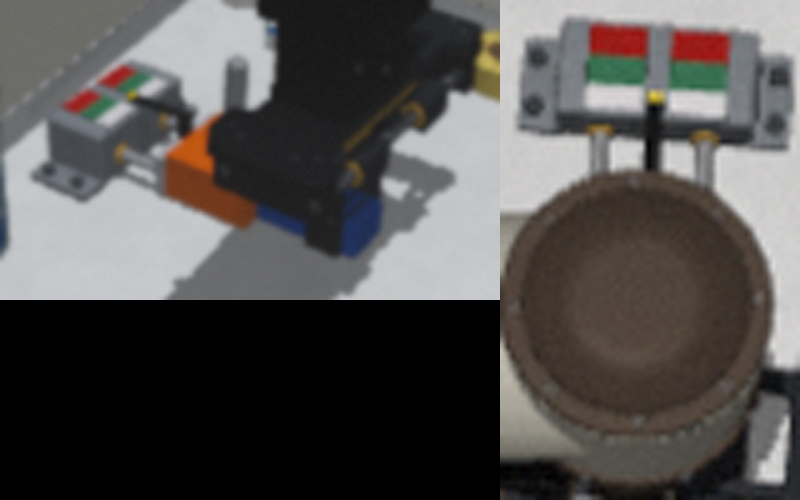

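Contact is made. The pointer tip at crop (655,97) is about 6.5 mm in, which matches 2.9 N, and the foot looks square and centred. I advance 11 mm more.

Emit:
move_arm:
  series:
    - {"grip":0,"xyz":[1.5,0,0.3],"angular":[0,0,0]}
    - {"grip":0,"xyz":[3,0,0.3],"angular":[0,0,0]}
    - {"grip":0,"xyz":[4.5,0,0.3],"angular":[0,0,0]}
    - {"grip":0,"xyz":[6,0,0.3],"angular":[0,0,0]}
    - {"grip":0,"xyz":[7.5,0,0.3],"angular":[0,0,0]}
    - {"grip":0,"xyz":[9,0,0.3],"angular":[0,0,0]}
    - {"grip":0,"xyz":[10,0,0.3],"angular":[0,0,0]}
    - {"grip":0,"xyz":[11,0,0.3],"angular":[0,0,0]}
    - {"grip":0,"xyz":[11,0,0.3],"angular":[0,0,0]}
    - {"grip":0,"xyz":[11,0,0.3],"angular":[0,0,0]}

```text
time_s: 12.75
tcp_pos: [0.4824, -0.152, 0.0302]
ee_rot: [[0.995, -0.097, -0.005], [-0.097, -0.995, 0.0], [-0.005, 0.0, -1.0]]
wrist_force: [-7.1, 1.2, -1.0]
gripper_width: 0.385
gripper_force: 30.0
```

Run:
```python
from h import *
import pickle
s=r.sense(); c=r.capture('wrist'); t=r.capture('top');sc=r.capture('scene'); pickle.dump((s,c,t,sc),open('d6.pkl','wb'))
a=cv2.resize(sc['img'][210:300,250:400,::-1],(500,300),interpolation=2)
a2=cv2.resize(c['img'][0:160,160:480,::-1],(500,250),interpolation=2)
b=cv2.resize(t['img'][180:290,300:360,::-1],(300,550),interpolation=2)
cv2.imwrite('pics/w6.png',np.hstack([np.vstack([a,a2]),b]))
print(s['tcp_pos'],s['wrist_force'],s['moment'],s['gripper_width'])
```

```text
[ 0.48240894 -0.15196279  0.03023368] [-7.09369053  1.2438478  -1.01511116] [0.44606015 2.08913127 0.25117214] 0.38524154545141565
```

View pics/w6.png

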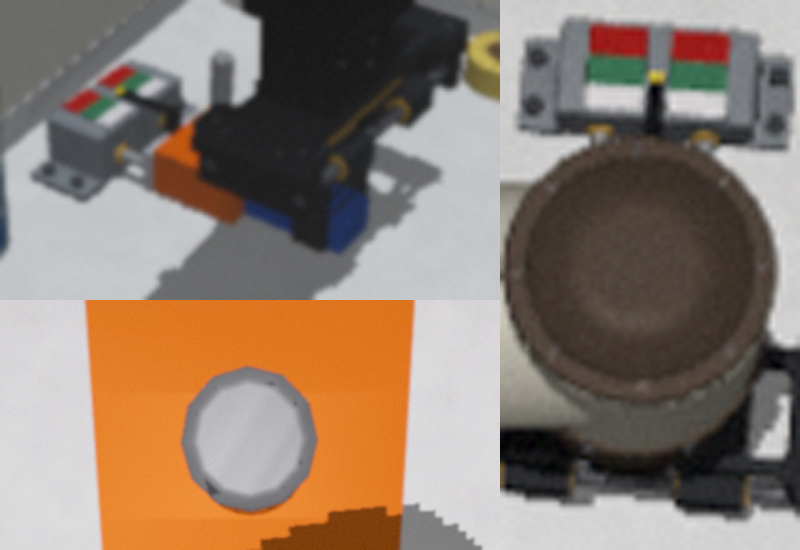

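The pointer tip at crop (656,77) lies in the green (rows 55–85), about 16 mm in and 7.1 N. I nudge 0.5 mm further and hold.

Emit:
move_arm:
  series:
    - {"grip":0,"xyz":[0.5,0,0],"angular":[0,0,0]}
    - {"grip":0,"xyz":[0.5,0,0],"angular":[0,0,0]}
    - {"grip":0,"xyz":[0.5,0,0],"angular":[0,0,0]}
    - {"grip":0,"xyz":[0.5,0,0],"angular":[0,0,0]}
    - {"grip":0,"xyz":[0.5,0,0],"angular":[0,0,0]}
    - {"grip":0,"xyz":[0.5,0,0],"angular":[0,0,0]}
    - {"grip":0,"xyz":[0.5,0,0],"angular":[0,0,0]}
    - {"grip":0,"xyz":[0.5,0,0],"angular":[0,0,0]}
    - {"grip":0,"xyz":[0.5,0,0],"angular":[0,0,0]}
    - {"grip":0,"xyz":[0.5,0,0],"angular":[0,0,0]}

```text
time_s: 13.9
tcp_pos: [0.4828, -0.152, 0.0302]
ee_rot: [[0.995, -0.097, -0.005], [-0.097, -0.995, 0.0], [-0.005, 0.0, -1.0]]
wrist_force: [-7.1, 1.0, -1.0]
gripper_width: 0.388
gripper_force: 30.0
```

Emit:
move_arm:
  series:
    - {"grip":0,"xyz":[0,0,0],"angular":[0,0,0]}
    - {"grip":0,"xyz":[0,0,0],"angular":[0,0,0]}
    - {"grip":0,"xyz":[0,0,0],"angular":[0,0,0]}
    - {"grip":0,"xyz":[0,0,0],"angular":[0,0,0]}
    - {"grip":0,"xyz":[0,0,0],"angular":[0,0,0]}
    - {"grip":0,"xyz":[0,0,0],"angular":[0,0,0]}
    - {"grip":0,"xyz":[0,0,0],"angular":[0,0,0]}
    - {"grip":0,"xyz":[0,0,0],"angular":[0,0,0]}
    - {"grip":0,"xyz":[0,0,0],"angular":[0,0,0]}
    - {"grip":0,"xyz":[0,0,0],"angular":[0,0,0]}

```text
time_s: 14.9
tcp_pos: [0.4828, -0.152, 0.0303]
ee_rot: [[0.995, -0.097, -0.005], [-0.097, -0.995, 0.0], [-0.005, 0.0, -1.0]]
wrist_force: [-7.8, 1.1, -0.8]
gripper_width: 0.388
gripper_force: 30.0
```

Emit:
move_arm:
  series:
    - {"grip":0,"xyz":[0,0,0],"angular":[0,0,0]}
    - {"grip":0,"xyz":[0,0,0],"angular":[0,0,0]}
    - {"grip":0,"xyz":[0,0,0],"angular":[0,0,0]}
    - {"grip":0,"xyz":[0,0,0],"angular":[0,0,0]}
    - {"grip":0,"xyz":[0,0,0],"angular":[0,0,0]}
    - {"grip":0,"xyz":[0,0,0],"angular":[0,0,0]}
    - {"grip":0,"xyz":[0,0,0],"angular":[0,0,0]}
    - {"grip":0,"xyz":[0,0,0],"angular":[0,0,0]}
    - {"grip":0,"xyz":[0,0,0],"angular":[0,0,0]}
    - {"grip":0,"xyz":[0,0,0],"angular":[0,0,0]}

```text
time_s: 15.9
tcp_pos: [0.4828, -0.152, 0.0302]
ee_rot: [[0.995, -0.097, -0.005], [-0.097, -0.995, 0.0], [-0.005, 0.0, -1.0]]
wrist_force: [-7.0, 1.6, -0.8]
gripper_width: 0.389
gripper_force: 30.0
```

Emit:
move_arm:
  series:
    - {"grip":0,"xyz":[0,0,0],"angular":[0,0,0]}
    - {"grip":0,"xyz":[0,0,0],"angular":[0,0,0]}
    - {"grip":0,"xyz":[0,0,0],"angular":[0,0,0]}
    - {"grip":0,"xyz":[0,0,0],"angular":[0,0,0]}
    - {"grip":0,"xyz":[0,0,0],"angular":[0,0,0]}
    - {"grip":0,"xyz":[0,0,0],"angular":[0,0,0]}
    - {"grip":0,"xyz":[0,0,0],"angular":[0,0,0]}
    - {"grip":0,"xyz":[0,0,0],"angular":[0,0,0]}
    - {"grip":0,"xyz":[0,0,0],"angular":[0,0,0]}
    - {"grip":0,"xyz":[0,0,0],"angular":[0,0,0]}

```text
time_s: 16.9
tcp_pos: [0.4828, -0.152, 0.0302]
ee_rot: [[0.995, -0.097, -0.005], [-0.097, -0.995, 0.0], [-0.005, 0.0, -1.0]]
wrist_force: [-7.2, 0.7, -0.8]
gripper_width: 0.384
gripper_force: 30.0
```

```bash
python3 -c "
from station import r
print(r.finish_job())"
```

```text
the job is handed in; nothing more can be done
None
```

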